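Stop the clamp stand rocking with its screw foot, then lock it

ROBOT

A 6-joint arm with a two-finger parallel gripper is mounted at the origin on the work surface. World frame = base frame: x ahead of the robot, y to its left, z up, the work surface at z = 0. Lengths are in m, angles in rad, forces in N, time in s.
With the tool pointing down it reaches from about 0.3 to 0.875 m from the base axis. Payload 6.4 kg.
Tool frame: the origin (TCP) lies between the finger pads; the fingertips stand 25 mm ahead of it and the grasp point (between the pads) lies 6 mm ahead of it; z points along the fingers, y is the line along which they close (so a half turn about z gives the same grasp; the last joint's range is limited). The gripper opens to 85 mm and grips with 20 to 120 N. Pads are 22 mm wide; open, the fingers measure 114 mm over their backs; the gripper's body (76 mm by 85 mm) begins 54 mm behind the grasp point. The pads swing forward as they close: fully open they stand 13 mm farther back than shut.
Start: joints at [1.141, 0.181, 1.607, -0, 1.354, -0.206], TCP at [0.128, 0.561, 0.256] pointing down, gripper open.
Joint ranges: [-2.99, 2.99], [-0.89, 2.07], [0.3, 2.58], [-1.14, 4.28], [0, 2.63], [-3.12, 3.12]. Speed limits (rad/s): [2.57, 2.57, 3.01, 3.14, 3.14, 3.14].

INTERFACE

Orientations are given as a unit quaternion [w, x, y, z].
In Python, from bench import ctrl gives the robot as it stands.
- The arm moves only by the tool servo_tool, never from a script. Its argument "series" is text: rows parted by semicolons, each of 7 numbers parted by spaces: the gripper command: -1 is fully open, 1 is shut, values between are in proportion, then the shift along the tool's x, y, z in m, then the turn, a rotation vector about the tool's x, y, z in degrees. A call has 1 to 12 rows; each row is the pose to reach, as a shift and turn from the pose commanded when the call began, along the tool's axes at that moment; what a row does not reach only later rows make up. A row lasts 1/12 s, in which the tool goes at most 41.7 mm and 7.16 degrees, less where a joint would pass 70% of its speed; a pose out of reach is approached as far as the arm can. A call with a gripper value outside its range is refused whole. The fingers move at their own pace and stop on an object; the grip force is fixed at half the most. Time passes only in rows, so rows that repeat a pose let the fingers close. It gives the time, the measured TCP pose, the force, the opening and the grip force at its end, in the units of the state.
- ctrl.get_obs(): the state, without advancing time (a new reading comes with each control period).
- ctrl.camera(name): name is "side" or "top"; returns a dict with "img" (420x560x3 uint8, red, green, blue), "z_map" (420x560 float32, m along the optical axis (not along the pixel's ray), 0 where there is no reading), "fovy" (degrees; the focal length in pixels is half the picture's height over the tangent of half this angle, whatever the lens; pixels are square), "cx", "cy" (the principal point, pixels), "k1" (the pictures are not rectified: a ray, as slopes to the right and down, at radius r is drawn at 1 + k1 r^2 times it, then the intrinsics apply), "extrinsics" (4x4, takes a point from camera to world coordinates). Camera axes: x right, y down, z forward; pixel columns grow to the right and rows downward; lengths in m; the calibration is good to about 2 mm. A picture is of the moment at which its call begins.
- ctrl.hand_in(): hands the job in; it is judged then, once.
The state is a dict: "time_s": time; "q": joint angles; "dq": joint speeds; "joint_efforts": joint torques, N m; "eef_pos": TCP position; "eef_rot": TCP orientation; "wrist_force": force on the tool from outside, world axes, zero at the start; "torque": the same for the moment, N m; "opening": opening from 0.0 (shut) to 1.0 (fully open); "grasp_force": force on a finger pad.
Only numpy, scipy, OpenCV 4.12 (cv2) and the standard library are available. Lean on these libraries where they do the work, as an engineer would, in place of code of your own. Each camera call takes 0.05 s, during which the arm holds its last target. There are 200 camera calls.

TASK

The clamp stand on the bench rocks because its screw foot, the one under the crank handle, is wound up too short. Wind the crank until the stand sits level and all four feet stand on the bench, neither short nor overdone, and only then lock the screw by swinging the lock lever beside it clockwise (seen from above) all the way round. Do not push the stand about, and leave the bearing on its plate and the wrench, drill chuck and spray can near it where they are.

Things in the scene. Friction and masses are not known exactly. Their poses are not given: they have to be found in the camera images.
- stand: Grey cast clamp stand, 5 kg, loose: plate 260 (its x) x 220 (its y) x 12 mm, underside 30 mm up, on four domed rubber feet at x = +-105, y = +-85 mm; dark clamp head to 100 mm high, x -20 to +80. Origin under its centre, level with the soles of its three fixed, equally long feet; z up. Its -x edge faces the robot, yaw varies. The foot at (-105,-85) is the screw foot.
- sole_screw (a point): Underside of the screw foot. 8 mm per turn of the crank: clockwise from above winds it down (lifting that corner). The thread is stiff (0.1 N m) and stays where left. The stand is heavier on this side: while this foot is short (4 to 9 mm at the start) the stand leans onto it and the far foot hangs that much in the air. If too long, the left or right foot lifts by the excess instead.
- sole_far (a point): Underside of the fixed foot at (+105,+85) mm, diagonally opposite the screw foot. The bench is at height 0: a foot stands when its sole is at height 0.
- sole_right (a point): Underside of the fixed foot at (+105,-85) mm.
- sole_left (a point): Underside of the fixed foot at (-105,+85) mm.
- crank_axis (a point): Point on the vertical axis of the screw, level with the middle of the crank handle. A steel crank arm 14 mm wide and 10 mm thick (86 to 96 mm above the sole of the screw foot) goes out from it.
- crank_handle (a point): Middle of the crank's upright black handle: a round pin 16 mm in diameter, 45 mm from the screw axis, standing free from 96 to 130 mm above the sole of the screw foot (this point at 112 mm). Pushing it sideways round the axis with some 3 N turns the crank; nothing else of the same height stands within 90 mm of the axis.
- lock_pivot (a point): Point on the upright pivot of the lock lever, at (-105,+30) mm on the stand, 80 mm above the stand's underside.
- lock_handle (a point): Middle of the lock lever's upright black handle: a pin 16 mm in diameter, 60 mm from the pivot, free part 72 to 96 mm above the stand's underside (this point at 80); the arm below is 11 mm wide. Unlocked, the lever points about along the stand's -x, out over the edge; it locks by turning clockwise from above until it lies along that edge, pointing to the stand's +y. About 2 N.
- lock (a joint): Angle of the lock lever: 0 points along the stand's -x, growing clockwise from above, to a stop at 1.57 pointing to the stand's +y. It starts between 0 and 0.3.
- bearing: Loose steel ball bearing, ring 40 mm across, 12 mm high, lying on the stand's plate; to be left there. Origin at the centre of its underside.
- wrench: Loose steel wrench lying on the bench beside the stand's -y side; leave alone.
- chuck: Loose dark drill chuck, 42 mm across, 50 mm high, standing on the bench beside the stand's +y side; leave alone. Origin at the centre of its underside.
- spraycan: Loose white spray can, 60 mm across, 180 mm high, standing on the bench; leave alone. Origin at the centre of its underside.
There are look-alikes about, which are no part of the job. Of the things like the bearing, leave any that is black or yellow; of the rest the smaller one is meant.

How it is judged:
By the outcome, as a careful person would: the job done as asked, in the order asked, and still so for the second after the job is handed in, with the robot touching nothing.
It also fails if it takes over 72 s, if anything falls off the work surface, if the arm or the gripper's body presses on something with over 40 N, if the wrist force passes 120 N, or if a joint passes its speed limit or range.

## Working session

There is one attempt and no reset: what is moved stays moved. The work goes in short steps, Python scripts to look and compute and a tool call to move; the robot and the scene stay as the last step left them, time stands still between calls to the robot, and variables do not carry over. Pictures are saved under pics/ and viewed, at most 10 in all, crops included, and the job is handed in when it is done.

Besides the shell and the picture viewer there is one more tool, called after ">>>" as name(argument=value, ...) on one line, values as JSON. servo_tool: Moves the arm, as the interface text tells. Its arguments: {"type":"object","properties":{"series":{"type":"string"}},"required":["series"]}

```bash
mkdir -p pics
cat > h.py <<'E'
import numpy as np, cv2
from bench import ctrl
def snap(name):
    c=ctrl.camera(name); np.savez('%s.npz'%name,**c); return c
def load(name): return dict(np.load('%s.npz'%name))
def cloud(c):
    h,w=c['z_map'].shape; f=h/2/np.tan(np.radians(float(c['fovy']))/2)
    u,v=np.meshgrid(np.arange(w),np.arange(h))
    K=np.array([[f,0,c['cx']],[0,f,c['cy']],[0,0,1.]])
    p=cv2.undistortPoints(np.stack([u,v],-1).reshape(-1,1,2).astype(float),K,np.array([float(c['k1']),0,0,0,0])).reshape(h,w,2)
    z=c['z_map'][...,None]; P=np.concatenate([p*z,z],-1)
    return P@c['extrinsics'][:3,:3].T+c['extrinsics'][:3,3]
def ray(c,u,v,h):
    f=c['img'].shape[0]/2/np.tan(np.radians(float(c['fovy']))/2)
    K=np.array([[f,0,c['cx']],[0,f,c['cy']],[0,0,1.]])
    p=cv2.undistortPoints(np.array([[[u,v]]],float),K,np.array([float(c['k1']),0,0,0,0])).ravel()
    d=c['extrinsics'][:3,:3]@np.r_[p,1]; o=c['extrinsics'][:3,3]
    return o+d*(h-o[2])/d[2]
def save(img,name): cv2.imwrite('pics/'+name,img[...,::-1])
E
python3 - <<'E'
from h import *
for n in('top','side'):
    c=snap(n); print(n,c['fovy'],c['k1'],c['extrinsics'].round(3).tolist())
    save(cv2.resize(c['img'],(800,600),interpolation=cv2.INTER_CUBIC),n+'0.png')
o=ctrl.get_obs();print(o)
E
```

```text
top 44.26794222933947 -0.026133181533188034 [[-0.017, -0.996, 0.082, 0.555], [-1.0, 0.018, 0.003, 0.094], [-0.004, -0.082, -0.997, 1.068], [0.0, 0.0, 0.0, 1.0]]
side 49.5466054305249 -0.1486179624183135 [[0.956, -0.178, 0.235, 0.368], [-0.294, -0.624, 0.724, -0.728], [0.018, -0.761, -0.649, 0.837], [0.0, 0.0, 0.0, 1.0]]
{'time_s': 0.1, 'q': array([ 1.14068273e+00,  1.81466589e-01,  1.60789425e+00, -5.88795862e-05,
        1.35381594e+00, -2.06283594e-01]), 'dq': array([ 1.14130864e-03, -4.82856599e-04, -2.08501584e-03, -1.35165617e-04,
       -8.77775700e-04, -9.67968933e-05]), 'joint_efforts': array([ 1.08456523e-03, -4.45878911e+01, -3.52239275e+01, -1.39477283e-04,
        4.12901718e-03, -3.45653746e-05]), 'eef_pos': array([0.12742531, 0.56023224, 0.25548096]), 'eef_rot': array([-2.20500678e-04,  1.11675171e-01,  9.93744448e-01, -7.61296090e-04]), 'wrist_force': array([-0.45893835, -0.75874288,  0.32975946]), 'torque': array([-0.01964019,  0.0081591 ,  0.00051234]), 'grasp_force': 0.0, 'opening': 0.9989390616324145}
```

View pics/top0.png

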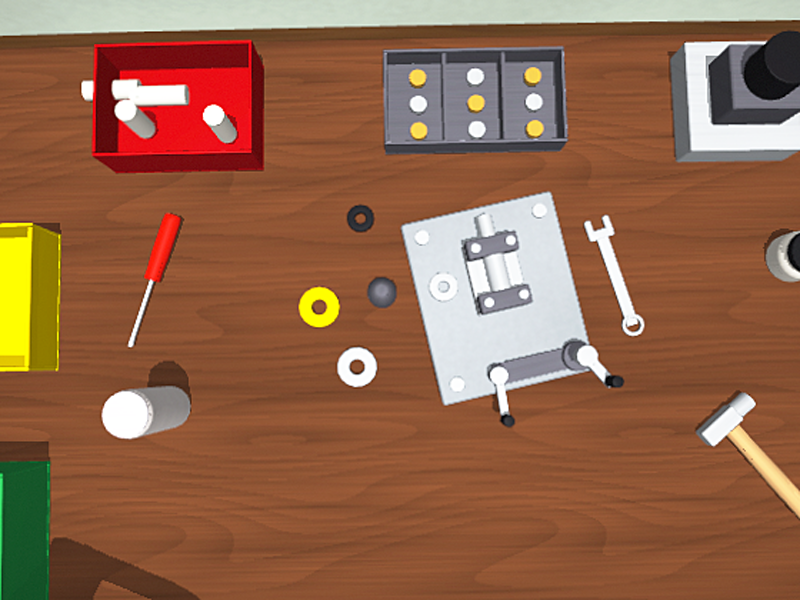

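View pics/side0.png

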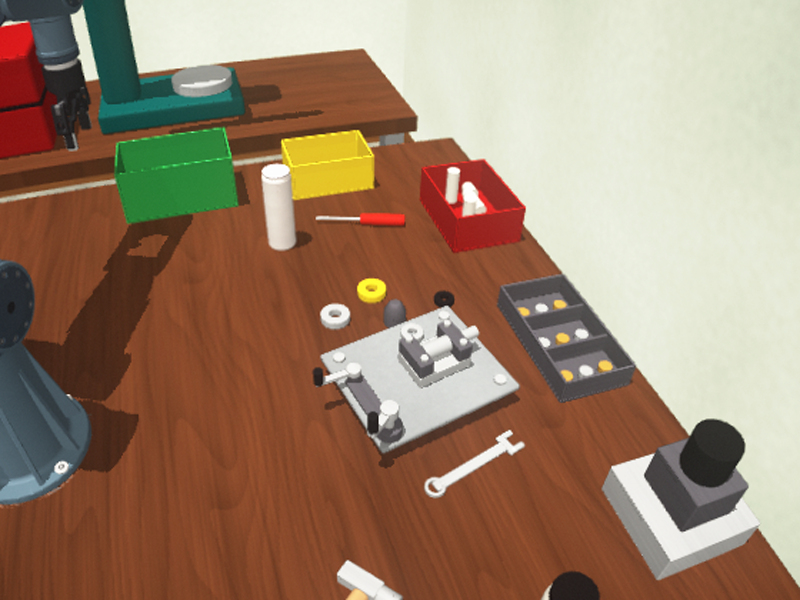

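Top view (800-px scale): stand centre is near (500,298), screw post (585,355) with crank handle (615,381), lock pivot (499,374) with lock handle (508,420). The bearing on the plate is at (443,287). Next I fit planes.

```bash
cat >> h.py <<'E'
def plane(P):
    m=np.ones(len(P),bool)
    for _ in range(6):
        A=np.c_[P[m,:2],np.ones(m.sum())]; k=np.linalg.lstsq(A,P[m,2],rcond=None)[0]
        r=P[:,2]-np.c_[P[:,:2],np.ones(len(P))]@k; s=max(1.48*np.median(abs(r[m])),.0005); m=abs(r)<2.5*s
    return k,s,m
def stand(c):
    P=cloud(c); ok=c['z_map']>0
    b=ok&(abs(P[...,2])<.012)&(abs(P[...,0]-.52)<.3)&(abs(P[...,1]-.05)<.3)
    kb,sb,_=plane(P[b])
    H=P[...,2]-(P[...,:2]@kb[:2]+kb[2])
    s=ok&(H>.028)&(H<.056)&(abs(P[...,0]-.55)<.2)&(abs(P[...,1]-.0)<.2)
    m8=s.astype(np.uint8); n,l,st,ce=cv2.connectedComponentsWithStats(m8); s=l==1+st[1:,4].argmax()
    Q=np.c_[P[s][:,:2],H[s]]; k,sp,m=plane(Q); 
    r=cv2.minAreaRect((Q[m][:,:2]*1000).astype(np.float32))
    return P,H,kb,sb,k,sp,m.sum(),r,Q[m]
E
python3 - <<'E'
from h import *
for n in('top','side'):
    c=load(n);P,H,kb,sb,k,sp,N,r,Q=stand(c)
    print(n,'bench',kb,sb,'plate',k,sp,N,r)
    for nm,cen,lo,hi in(('hi',(.45,.0),.075,.14),):
        m=(c['z_map']>0)&(H>lo)&(H<hi)&(abs(P[...,0]-.5)<.2)&(abs(P[...,1])<.2)
        N_,l,st,ce=cv2.connectedComponentsWithStats(m.astype(np.uint8))
        for i in range(1,N_):
            if st[i,4]>15:
                q=P[l==i]; col=c['img'][l==i].mean(0).round()
                print(nm,st[i],ce[i].round(1),q.mean(0).round(4),'z',H[l==i].min().round(3),H[l==i].max().round(3),col)
c=load('top'); save(cv2.resize(c['img'][225:315,320:450],(800,554),interpolation=cv2.INTER_CUBIC),'crop1.png')
E
```

```text
top bench [-0.00070941  0.00066059 -0.00025962] 0.0019442050002503647 plate [0.01630602 0.03125755 0.03209535] 0.0018462807716383086 8712 ((647.5975341796875, -45.9521484375), (254.06407165527344, 218.41256713867188), 12.267702102661133)
hi [327 180  46  41 896] [350.5 201.4] [ 0.6579 -0.0432  0.0914] z 0.075 0.104 [174. 175. 183.]
hi [401 242  36  29 413] [416.5 256. ] [ 0.5522 -0.1621  0.1014] z 0.079 0.133 [175. 175. 177.]
hi [351 291  10   9  65] [355.9 294.5] [ 0.4821 -0.0483  0.0905] z 0.076 0.097 [57. 49. 49.]
side bench [-7.10792193e-04  4.52867408e-04  1.13961926e-05] 0.0016038478991347767 plate [0.01477456 0.0359941  0.03323433] 0.0015742560452122046 4300 ((646.2044067382812, -47.522125244140625), (254.25424194335938, 223.44068908691406), 11.971397399902344)
hi [279 226  36  36 604] [296.6 244.8] [ 0.6561 -0.0502  0.0894] z 0.075 0.102 [159. 156. 156.]
hi [219 257   7  11  65] [221.9 261.9] [ 0.4802 -0.0523  0.0872] z 0.075 0.096 [52. 40. 36.]
hi [257 280  22  27 353] [266.9 292.1] [ 0.5478 -0.1718  0.1017] z 0.078 0.13 [156. 153. 151.]
```

View pics/crop1.png

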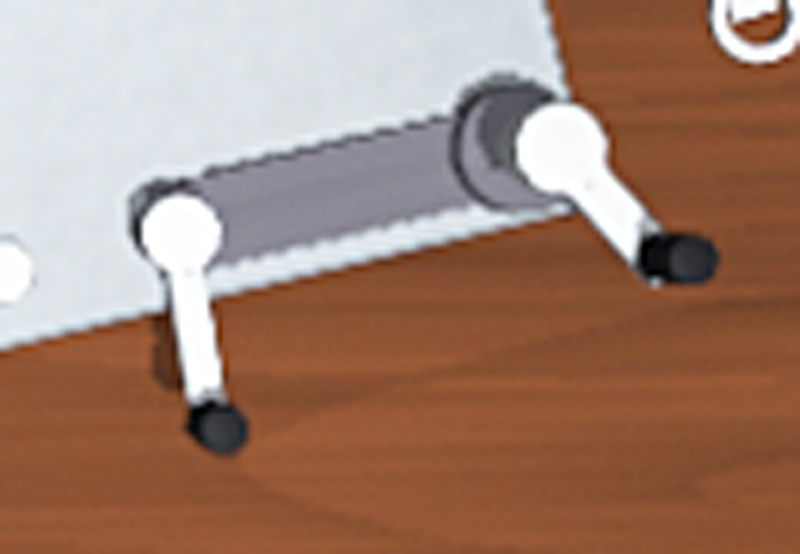

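Crop: crank hub top at crop (562,148) → image (411.3,249.0). The handle top is at crop (685,258) → image (431.3,266.9). Both views put the foot about 4.9 mm short, roughly 0.6 turn.

Run:
```python
from h import *
c=load('top')
print('hub',ray(c,411.3,249.05,.1),'handle',ray(c,431.3,266.9,.13),'lock',ray(c,355.5,294.3,.096),'pivot',ray(c,349.3,262.5,.08))
for n in('top','side'):
    P,H,*_=stand(load(n)); q=P[(H>.115)&(H<.14)&(abs(P[...,0]-.54)<.1)&(abs(P[...,1]+.15)<.1)]; print(n,len(q),q.mean(0),q.min(0),q.max(0))
a=np.radians(12.2);R=np.array([[np.cos(a),-np.sin(a)],[np.sin(a),np.cos(a)]])
for p in((-.105,-.085),(-.105,.03)): print(R@p+[.647,-.0467])
```

```text
hub [ 0.56523178 -0.15326788  0.1       ] handle [ 0.53201946 -0.18069524  0.13      ] lock [ 0.48289155 -0.04685742  0.096     ] pivot [ 0.54199796 -0.0390817   0.08      ]
top 76 [ 0.53317149 -0.18131797  0.12540659] [ 0.52620682 -0.19145305  0.11592802] [ 0.54078109 -0.17421763  0.1322214 ]
side 70 [ 0.52972538 -0.18665657  0.12437297] [ 0.5225182  -0.19326065  0.11465194] [ 0.53736529 -0.17681385  0.12948731]
[ 0.56233394 -0.15196945]
[ 0.53803159 -0.03956663]
```

>>> servo_tool(series="0.4 -0.01 -0.012 0 0 0 -1; 0.4 -0.03 -0.035 0 0 0 -3; 0.4 -0.05 -0.058 0 0 0 -5; 0.4 -0.075 -0.085 0 0 0 -7.5; 0.4 -0.1 -0.114 0 0 0 -10; 0.4 -0.125 -0.142 0 0 0 -12.5; 0.4 -0.15 -0.17 0 0 0 -15; 0.4 -0.175 -0.199 0 0 0 -17.5; 0.4 -0.2 -0.227 0 0 0 -20; 0.4 -0.225 -0.256 0 0 0 -22.5; 0.4 -0.25 -0.284 0 0 0 -25; 0.4 -0.27 -0.307 0 0 0 -27")

```text
time_s: 1.1
eef_pos: [0.3232, 0.1993, 0.2562]
eef_rot: [0.0, -0.124, 0.992, -0.0]
wrist_force: [0.3, 0.6, 0.2]
opening: 0.3
grasp_force: 0.0
```

```bash
cat >> h.py <<'E'
from scipy.spatial.transform import Rotation as Ro
def go(x,y,z,ang):
    "shift (tool axes) and turn about tool z to a pose with tool x at world angle ang (deg)"
    o=ctrl.get_obs(); w=o['eef_rot']; R=Ro.from_quat([w[1],w[2],w[3],w[0]])
    t=R.inv().apply(np.array([x,y,z])-o['eef_pos']); X=R.as_matrix()[:,0]; a=np.degrees(np.arctan2(X[1],X[0]))
    print('shift mm',(t*1000).round(1),'turn',round((a-ang+180)%360-180,1),'pos',o['eef_pos'].round(4),'xang',a.round(1),'q6',o['q'][5].round(2),'F',o['wrist_force'].round(1),'t',round(o['time_s'],2),'tilt',R.as_matrix()[:,2].round(3))
E
python3 -c "
from h import *
go(.531,-.183,.2,222)"
```

```text
shift mm [-107.1 -421.7   56.4] turn -27.7 pos [0.3232 0.1993 0.2562] xang -165.7 q6 -1.58 F [0.3 0.6 0.2] t 1.1 tilt [ 0. -0. -1.]
```

>>> servo_tool(series="0.4 -0.009 -0.035 0 0 0 -2.5; 0.4 -0.018 -0.07 0 0 0 -5; 0.4 -0.027 -0.105 0 0 0 -7.5; 0.4 -0.036 -0.14 0 0 0 -10; 0.4 -0.045 -0.175 0 0 0 -12.5; 0.4 -0.054 -0.21 0 0 0 -15; 0.4 -0.063 -0.25 0.01 0 0 -17.5; 0.4 -0.072 -0.285 0.02 0 0 -20; 0.4 -0.081 -0.32 0.03 0 0 -22.5; 0.4 -0.09 -0.355 0.04 0 0 -25; 0.4 -0.1 -0.39 0.05 0 0 -27.5; 0.4 -0.107 -0.422 0.056 0 0 -27.7")

```text
time_s: 2.1
eef_pos: [0.53, -0.1833, 0.1985]
eef_rot: [-0.001, -0.358, 0.934, 0.001]
wrist_force: [-0.0, 0.1, 0.4]
opening: 0.302
grasp_force: 0.0
```

```bash
python3 -c "
from h import *
go(.531,-.183,.128,222)"
```

```text
shift mm [-1.  -0.6 70.5] turn -0.0 pos [ 0.53   -0.1833  0.1985] xang -138.0 q6 -2.85 F [-0.   0.1  0.4] t 2.1 tilt [-0.002  0.001 -1.   ]
```

>>> servo_tool(series="0.1 0 0 0.01 0 0 0; 0.1 -0.001 0 0.02 0 0 0; 0.1 -0.001 0 0.03 0 0 0; 0.1 -0.001 0 0.04 0 0 0; 0.1 -0.001 0 0.046 0 0 0; 0.1 -0.001 0 0.052 0 0 0; 0.1 -0.001 0 0.058 0 0 0; 0.1 -0.001 0 0.064 0 0 0; 0.1 -0.001 0 0.068 0 0 0; 0.1 -0.001 0 0.07 0 0 0; 0.4 -0.001 0 0.07 0 0 0; 0.4 -0.001 0 0.07 0 0 0")

```text
time_s: 3.1
eef_pos: [0.5307, -0.1809, 0.1304]
eef_rot: [0.0, -0.357, 0.934, -0.0]
wrist_force: [-0.1, -0.2, -0.4]
opening: 0.299
grasp_force: 0.0
```

Run:
```python
from h import *
go(.531,-.183,.128,222)
c=snap('side'); i=c['img']; t=snap('top')['img']
a=cv2.resize(i[200:330,180:350],(520,398),interpolation=cv2.INTER_CUBIC)
b=cv2.resize(t[220:310,340:460],(531,398),interpolation=cv2.INTER_CUBIC)
im=np.hstack([a,b]); save(cv2.resize(im,(800,303)),'chk.png')
```

```text
shift mm [ 1.2 -1.8  2.4] turn -0.1 pos [ 0.5307 -0.1809  0.1304] xang -138.1 q6 -2.84 F [-0.1 -0.2 -0.4] t 3.1 tilt [ 0. -0. -1.]
```

View pics/chk.png

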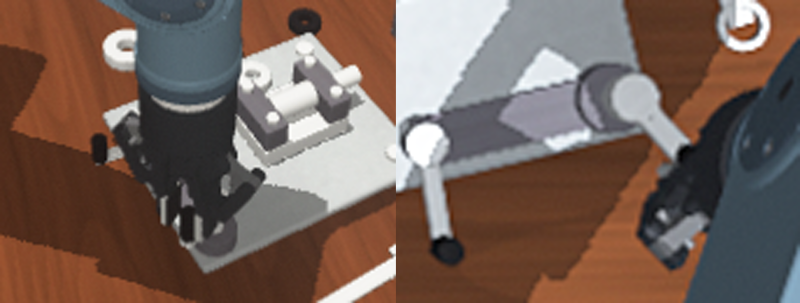

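Handle appears between the fingers with no contact force. Sweeping clockwise by 60° about the axis.

>>> servo_tool(series="0.4 0 0.004 0 0 0 5; 0.4 0 0.008 0 0 0 10; 0.4 -0.001 0.012 0 0 0 15; 0.4 -0.002 0.0155 0 0 0 20; 0.4 -0.0035 0.019 0 0 0 25; 0.4 -0.005 0.0225 0 0 0 30; 0.4 -0.0075 0.026 0 0 0 35; 0.4 -0.01 0.029 0 0 0 40; 0.4 -0.0125 0.032 0 0 0 45; 0.4 -0.0155 0.0345 0 0 0 50; 0.4 -0.0185 0.037 0 0 0 55; 0.4 -0.022 0.039 0 0 0 60")

```text
time_s: 4.2
eef_pos: [0.5218, -0.138, 0.1314]
eef_rot: [0.001, 0.16, 0.987, -0.001]
wrist_force: [-0.6, -3.4, 2.0]
opening: 0.301
grasp_force: 1.3
```

Run:
```python
from h import *
a=np.radians(222-60); go(.564+.045*np.cos(a),-.153+.045*np.sin(a),.13,162)
c=snap('side'); i=c['img']; t=snap('top')['img']
a=cv2.resize(i[200:330,180:350],(520,398),interpolation=cv2.INTER_CUBIC)
b=cv2.resize(t[220:310,340:460],(531,398),interpolation=cv2.INTER_CUBIC)
im=np.hstack([a,b]); save(cv2.resize(im,(800,303)),'chk2.png')
```

```text
shift mm [ 0.2 -1.2  1.4] turn -0.4 pos [ 0.5218 -0.138   0.1314] xang 161.6 q6 -1.73 F [-0.6 -3.4  2. ] t 4.2 tilt [ 0.002 -0.002 -1.   ]
```

View pics/chk2.png

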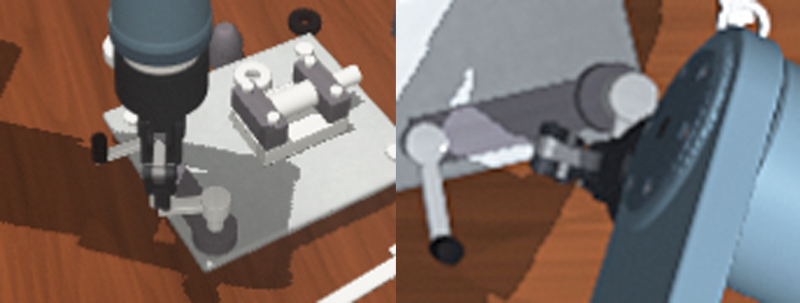

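>>> servo_tool(series="0.4 0 0.004 0 0 0 5; 0.4 -0.0005 0.008 0 0 0 10; 0.4 -0.0015 0.0115 0 0 0 15; 0.4 -0.0025 0.0155 0 0 0 20; 0.4 -0.004 0.019 0 0 0 25; 0.4 -0.006 0.0225 0 0 0 30; 0.4 -0.008 0.026 0 0 0 35; 0.4 -0.0105 0.029 0 0 0 40; 0.4 -0.013 0.032 0 0 0 45; 0.4 -0.016 0.0345 0 0 0 50; 0.4 -0.019 0.037 0 0 0 55; 0.4 -0.0225 0.039 0 0 0 60")

```text
time_s: 5.3
eef_pos: [0.5537, -0.1069, 0.1302]
eef_rot: [-0.001, 0.631, 0.776, -0.0]
wrist_force: [-4.2, 0.3, 2.6]
opening: 0.303
grasp_force: 1.7
```

Run:
```python
from h import *
a=np.radians(222-120); go(.564+.045*np.cos(a),-.153+.045*np.sin(a),.13,102)
for n in('top','side'):
    P,H,kb,sb,k,sp,N,r,Q=stand(snap(n)); print(n,k,N,r)
```

```text
shift mm [-2.3  0.5  0.2] turn -0.2 pos [ 0.5537 -0.1069  0.1302] xang 101.8 q6 -0.61 F [-4.2  0.3  2.6] t 5.3 tilt [-0.002  0.001 -1.   ]
top [0.00707116 0.01466606 0.03731122] 7991 ((647.8589477539062, -44.95005798339844), (253.9459991455078, 218.23678588867188), 12.175436019897461)
side [0.00852336 0.02287203 0.03690512] 2829 ((638.85546875, -72.02131652832031), (228.12579345703125, 178.02171325683594), 12.056299209594727)
```

>>> servo_tool(series="0.4 -0.001 0.004 0 0 0 5; 0.4 -0.002 0.008 0 0 0 10; 0.4 -0.0035 0.0115 0 0 0 15; 0.4 -0.0045 0.0155 0 0 0 20; 0.4 -0.006 0.019 0 0 0 25; 0.4 -0.008 0.0225 0 0 0 30; 0.4 -0.01 0.026 0 0 0 35; 0.4 -0.0125 0.029 0 0 0 40; 0.4 -0.015 0.032 0 0 0 45; 0.4 -0.018 0.0345 0 0 0 50; 0.4 -0.021 0.037 0 0 0 55; 0.4 -0.0245 0.039 0 0 0 60")

```text
time_s: 6.4
eef_pos: [0.597, -0.1216, 0.1295]
eef_rot: [-0.002, 0.934, 0.358, -0.0]
wrist_force: [-1.2, 4.9, -0.6]
opening: 0.299
grasp_force: 2.0
```

Run:
```python
from h import *
a=np.radians(222-180); go(.564+.045*np.cos(a),-.153+.045*np.sin(a),.13,42)
for n in('top','side'):
    P,H,kb,sb,k,sp,N,r,Q=stand(snap(n)); print(n,k,N,r)
```

```text
shift mm [-0.6  1.2 -0.5] turn -0.1 pos [ 0.597  -0.1216  0.1295] xang 41.9 q6 0.44 F [-1.2  4.9 -0.6] t 6.4 tilt [-0.002  0.003 -1.   ]
top [0.00365023 0.00624569 0.03926325] 7902 ((648.067626953125, -44.93089294433594), (254.1714630126953, 218.61854553222656), 12.140693664550781)
side [0.00404874 0.01251609 0.03930916] 3142 ((634.432861328125, -50.4488525390625), (229.62171936035156, 222.4650115966797), 11.89219856262207)
```

>>> servo_tool(series="0.4 0 0.004 0 0 0 5; 0.4 -0.001 0.008 0 0 0 10; 0.4 -0.002 0.012 0 0 0 15; 0.4 -0.003 0.016 0 0 0 20; 0.4 -0.0045 0.0195 0 0 0 25; 0.4 -0.006 0.023 0 0 0 30; 0.4 -0.008 0.0265 0 0 0 35; 0.4 -0.008 0.0265 0 0 0 35; 0.4 -0.008 0.024 0 0 0 35")

```text
time_s: 7.25
eef_pos: [0.6078, -0.1468, 0.1303]
eef_rot: [0.0, 0.998, 0.063, 0.0]
wrist_force: [-0.2, -0.2, -0.2]
opening: 0.304
grasp_force: 0.0
```

>>> servo_tool(series="0.1 0 0 0 0 0 0; 0.1 0 0 -0.01 0 0 0; 0.1 0 0 -0.03 0 0 0; 0.1 0 0 -0.06 0 0 0; 0.1 0.02 0 -0.09 0 0 0; 0.1 0.05 0.02 -0.12 0 0 0; 0.1 0.08 0.05 -0.15 0 0 0; 0.1 0.08 0.09 -0.15 0 0 0; 0.1 0.08 0.13 -0.15 0 0 0; 0.1 0.08 0.17 -0.15 0 0 0; 0.1 0.08 0.2 -0.15 0 0 0; 0.1 0.08 0.2 -0.15 0 0 0")

```text
time_s: 8.25
eef_pos: [0.7097, -0.3433, 0.2801]
eef_rot: [0.002, 0.998, 0.058, -0.0]
wrist_force: [-0.4, -0.6, 0.1]
opening: 0.447
grasp_force: 0.0
```

```bash
cat > m.py <<'E'
from h import *
a=np.radians(12.2)
for n in('top','side'):
    S=[]
    for _ in range(3):
        c=snap(n);P,H,kb,sb,k,sp,N,r,Q=stand(c)
        gx=k[0]*np.cos(a)+k[1]*np.sin(a);gy=-k[0]*np.sin(a)+k[1]*np.cos(a);S.append((105*gx,85*gy,105*gx+85*gy))
    print(n,np.round(S,2).tolist(),N,r)
c=load('top');P,H,*_=stand(c); q=P[(H>.115)&(H<.14)&(abs(P[...,0]-.58)<.1)&(abs(P[...,1]+.15)<.1)];print('handle',len(q),q.mean(0))
t=c['img']; save(np.hstack([cv2.resize(t[130:310,270:450],(400,400)),cv2.resize(load('side')['img'][180:340,190:350],(400,400))]),'m%d.png'%int(ctrl.get_obs()['time_s']*100))
go(.482,-.048,.2,0)
E
python3 m.py; ls pics
```

```text
top [[0.09, 0.05, 0.14], [0.13, 0.06, 0.19], [0.13, 0.07, 0.2]] 8594 ((648.1640625, -44.810516357421875), (254.0994415283203, 218.69943237304688), 12.269372940063477)
side [[0.1, 0.47, 0.57], [0.17, 0.45, 0.62], [0.25, 0.51, 0.76]] 3996 ((647.8768920898438, -47.11273193359375), (255.1778564453125, 223.02476501464844), 12.14881706237793)
handle 72 [ 0.61105027 -0.1411847   0.12637644]
shift mm [-192.9 -311.5   81. ] turn 7.0 pos [ 0.7115 -0.3336  0.2812] xang 7.0 q6 0.86 F [-0.1  0.5  0.1] t 8.55 tilt [ 0.001 -0.    -1.   ]
chk.png
chk2.png
crop1.png
m855.png
side0.png
top0.png
```

```bash
cat > m2.py <<'E'
from h import *
a=np.radians(12.2);R=np.array([[np.cos(a),-np.sin(a)],[np.sin(a),np.cos(a)]])
def level(n,c):
    P,H,kb,sb,k,sp,N,r,Q=stand(c)
    q=(P[...,:2]-np.array(r[0])/1000)@R
    bad=((H>.05)|(H<.03)).astype(np.uint8)
    ins=(c['z_map']>0)&(abs(q[...,0])<.115)&(abs(q[...,1])<.095)
    bad=cv2.dilate((cv2.blur(bad.astype(np.float32),(3,3))>.5).astype(np.uint8),np.ones((7,7)))
    if n=='side': ins&=~((q[...,0]<-.03)&(abs(q[...,1]+.0)<.05)&0>0)
    m=ins&(bad==0); A=np.c_[q[m],np.ones(m.sum())]; z=H[m]
    for _ in range(5):
        k=np.linalg.lstsq(A,z,rcond=None)[0]; e=abs(H[m]-np.c_[q[m],np.ones(m.sum())]@k); g=e<3*1.48*np.median(e)
        A=np.c_[q[m],np.ones(m.sum())][g]; z=H[m][g]
    return np.array([105*k[0],85*k[1],105*k[0]+85*k[1],k[2]*1000,len(z)])
if __name__=='__main__':
    for n in('top','side'):
        S=np.array([level(n,snap(n)) for _ in range(4)]); print(n,S.mean(0).round(2),S.std(0).round(2))
E
python3 m2.py
```

```text
top [1.900e-01 1.800e-01 3.700e-01 4.156e+01 6.102e+03] [6.000e-02 2.000e-02 6.000e-02 2.000e-02 2.299e+01]
side [-4.000e-02  4.200e-01  3.900e-01  4.146e+01  2.285e+03] [0.09 0.06 0.15 0.04 5.7 ]
```

View pics/m855.png

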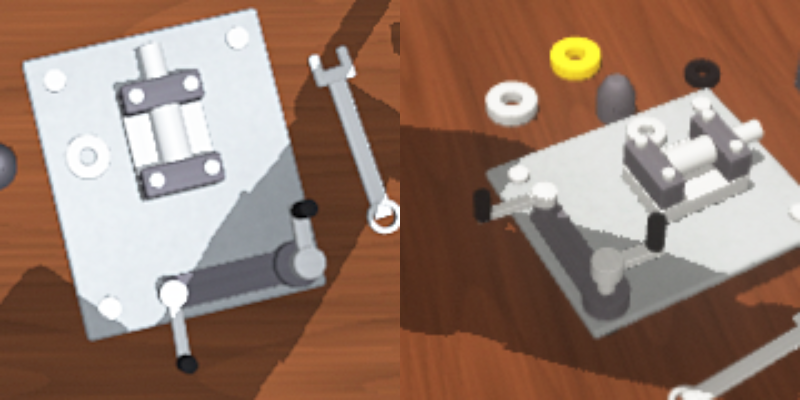

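Top crop: crank now points towards +x, handle at (305,210) in the left crop, and the neighbouring parts are undisturbed. With the plate edges masked out, both cameras agree on about 0.38 mm short, i.e. about 17° more.

>>> servo_tool(series="0.1 0 -0.02 0 0 0 -1; 0.1 -0.01 -0.05 0 0 0 -2; 0.1 -0.025 -0.08 0.01 0 0 -4; 0.1 -0.04 -0.11 0.02 0 0 -6; 0.1 -0.055 -0.14 0.035 0 0 -7; 0.1 -0.07 -0.17 0.05 0 0 -7; 0.1 -0.08 -0.195 0.065 0 0 -7; 0.1 -0.08 -0.203 0.08 0 0 -7; 0.1 -0.08 -0.203 0.08 0 0 -7")

```text
time_s: 9.7
eef_pos: [0.6049, -0.1401, 0.1972]
eef_rot: [-0.002, 0.993, 0.122, -0.002]
wrist_force: [0.7, 0.1, -1.0]
opening: 0.453
grasp_force: 0.0
```

```bash
python3 -c "
from h import *
go(.6077,-.142,.13,14)"
```

```text
shift mm [ 2.5  2.8 67.2] turn 0.0 pos [ 0.6049 -0.1401  0.1972] xang 14.0 q6 0.91 F [ 0.7  0.1 -1. ] t 9.7 tilt [-0.005  0.003 -1.   ]
```

>>> servo_tool(series="0.1 0.001 0.001 0.01 0 0 0; 0.1 0.002 0.002 0.02 0 0 0; 0.1 0.002 0.002 0.03 0 0 0; 0.1 0.002 0.002 0.04 0 0 0; 0.1 0.002 0.002 0.048 0 0 0; 0.1 0.002 0.002 0.055 0 0 0; 0.1 0.002 0.002 0.061 0 0 0; 0.1 0.002 0.002 0.066 0 0 0; 0.4 0.002 0.002 0.066 0 0 0; 0.4 0.002 0.002 0.066 0 0 0; 0.4 0.002 0.002 0.066 0 0 0")

```text
time_s: 10.62
eef_pos: [0.6101, -0.1448, 0.1348]
eef_rot: [0.0, 0.993, 0.121, 0.0]
wrist_force: [-0.3, -0.0, 0.2]
opening: 0.303
grasp_force: 0.0
```

```bash
python3 -c "
from h import *
a=np.radians(-10);go(.564+.045*np.cos(a),-.153+.045*np.sin(a),.13,-10)"
```

```text
shift mm [-5.6 15.1  4.8] turn 23.9 pos [ 0.6101 -0.1448  0.1348] xang 13.9 q6 0.91 F [-0.3 -0.   0.2] t 10.62 tilt [ 0.001 -0.    -1.   ]
```

Sweep to about −10° (handle should end near −3°), back off, retreat and measure.

>>> servo_tool(series="0.4 0 0.003 0.003 0 0 4; 0.4 -0.001 0.006 0.004 0 0 8; 0.4 -0.002 0.009 0.004 0 0 13; 0.4 -0.0035 0.012 0.004 0 0 18; 0.4 -0.0055 0.015 0.004 0 0 24; 0.4 -0.0055 0.015 0.004 0 0 24; 0.4 -0.005 0.012 0.004 0 0 24; 0.4 -0.005 0.012 0.004 0 0 24")

```text
time_s: 11.28
eef_pos: [0.6079, -0.1572, 0.1307]
eef_rot: [0.0, 0.996, -0.087, 0.0]
wrist_force: [-0.6, 0.5, -0.1]
opening: 0.299
grasp_force: 0.0
```

>>> servo_tool(series="0.1 0 0 0 0 0 0; 0.1 0 0 -0.01 0 0 0; 0.1 0 0 -0.03 0 0 0; 0.1 0 0 -0.06 0 0 0; 0.1 0.02 0 -0.09 0 0 0; 0.1 0.04 0.02 -0.12 0 0 0; 0.1 0.05 0.05 -0.15 0 0 0; 0.1 0.05 0.09 -0.15 0 0 0; 0.1 0.05 0.13 -0.15 0 0 0; 0.1 0.05 0.17 -0.15 0 0 0; 0.1 0.05 0.2 -0.15 0 0 0; 0.1 0.05 0.2 -0.15 0 0 0")

```text
time_s: 12.28
eef_pos: [0.6195, -0.37, 0.2808]
eef_rot: [0.001, 0.996, -0.091, -0.0]
wrist_force: [-0.8, 0.0, 0.5]
opening: 0.453
grasp_force: 0.0
```

```bash
python3 m2.py; python3 m.py
```

```text
top [8.00000e-02 8.00000e-02 1.70000e-01 4.16600e+01 6.19125e+03] [5.000e-02 3.000e-02 8.000e-02 1.000e-02 1.413e+01]
side [-2.00000e-01  3.60000e-01  1.50000e-01  4.14800e+01  1.92575e+03] [0.01 0.04 0.05 0.03 6.94]
top [[0.0, 0.03, 0.03], [0.04, -0.01, 0.03], [-0.08, -0.05, -0.13]] 8679 ((648.2838745117188, -44.742706298828125), (254.14149475097656, 218.7002410888672), 12.223335266113281)
side [[0.17, 0.42, 0.59], [-0.01, 0.38, 0.37], [0.08, 0.39, 0.47]] 3909 ((646.3012084960938, -46.393310546875), (254.6488800048828, 225.20126342773438), 11.453225135803223)
handle 71 [ 0.61114371 -0.15389178  0.12672297]
shift mm [-193.  -285.5   80.4] turn -10.1 pos [ 0.622  -0.3629  0.2804] xang -10.1 q6 1.05 F [ 0.4 -0.5 -0. ] t 12.98 tilt [ 0. -0. -1.]
```

Handle is at −1°, and the remaining error is about 0.1 ± 0.1 mm, so the stand is level. Next, the lock lever.

>>> servo_tool(series="0.1 -0.01 -0.015 0 0 0 -1; 0.1 -0.03 -0.04 0 0 0 -3; 0.1 -0.05 -0.07 0 0 0 -6; 0.1 -0.07 -0.1 0 0 0 -9; 0.1 -0.09 -0.13 0 0 0 -12; 0.1 -0.11 -0.16 0.01 0 0 -15; 0.1 -0.13 -0.19 0.02 0 0 -18; 0.1 -0.15 -0.22 0.035 0 0 -21; 0.1 -0.17 -0.25 0.05 0 0 -25; 0.1 -0.185 -0.275 0.065 0 0 -25; 0.1 -0.193 -0.285 0.08 0 0 -25; 0.1 -0.193 -0.285 0.08 0 0 -25")

```text
time_s: 13.98
eef_pos: [0.4789, -0.0456, 0.1975]
eef_rot: [-0.002, 0.991, 0.131, -0.003]
wrist_force: [-0.7, 0.4, 0.1]
opening: 0.451
grasp_force: 0.0
```

Run:
```python
from h import *
go(.482,-.048,.103,15)
c=snap('side');P,H,*_=stand(c); m=(H>.08)&(H<.1)&(abs(P[...,0]-.48)<.025)&(abs(P[...,1]+.05)<.025); print(m.sum(),P[m].mean(0))
```

```text
shift mm [ 2.8  3.4 94.5] turn 0.0 pos [ 0.4789 -0.0456  0.1975] xang 15.0 q6 0.97 F [-0.7  0.4  0.1] t 13.98 tilt [-0.005  0.002 -1.   ]
59 [ 0.48124577 -0.0490694   0.09147208]
```

>>> servo_tool(series="0.1 0.001 0.001 0.015 0 0 0; 0.1 0.002 0.002 0.03 0 0 0; 0.1 0.002 0.002 0.045 0 0 0; 0.1 0.002 0.002 0.06 0 0 0; 0.1 0.002 0.002 0.07 0 0 0; 0.1 0.002 0.002 0.08 0 0 0; 0.1 0.002 0.002 0.088 0 0 0; 0.1 0.002 0.002 0.093 0 0 0; 0.4 0.002 0.002 0.093 0 0 0; 0.4 0.002 0.002 0.093 0 0 0; 0.4 0.002 0.002 0.093 0 0 0")

```text
time_s: 14.95
eef_pos: [0.4846, -0.0501, 0.1077]
eef_rot: [-0.0, 0.992, 0.13, 0.0]
wrist_force: [-0.5, 1.2, -0.8]
opening: 0.302
grasp_force: 0.5
```

Run:
```python
from h import *
go(.482,-.048,.103,15)
o=ctrl.get_obs();w=o['eef_rot'];R=Ro.from_quat([w[1],w[2],w[3],w[0]])
for i in range(1,13):
    a=np.radians(189-5.5*i); p=np.array([.5395+.06*np.cos(a),-.039+.06*np.sin(a),.103])
    print((R.inv().apply(p-o['eef_pos'])*1000).round(1))
```

```text
shift mm [-1.9 -2.7  4.7] turn -0.1 pos [ 0.4846 -0.0501  0.1077] xang 14.9 q6 0.96 F [-0.5  1.2 -0.8] t 14.95 tilt [ 0.  0. -1.]
[-2.9 -8.5  4.7]
[ -1.5 -14.    4.7]
[  0.5 -19.5   4.7]
[  2.9 -24.7   4.7]
[  5.8 -29.6   4.7]
[  9.2 -34.3   4.7]
[ 13.1 -38.6   4.7]
[ 17.3 -42.5   4.7]
[ 21.9 -46.    4.7]
[ 26.7 -49.    4.7]
[ 31.9 -51.6   4.7]
[ 37.3 -53.6   4.7]
```

>>> servo_tool(series="0.4 -0.002 -0.006 0.002 0 0 4; 0.4 -0.0015 -0.014 0.003 0 0 10; 0.4 0.0005 -0.0195 0.003 0 0 15.5; 0.4 0.003 -0.0245 0.003 0 0 21; 0.4 0.006 -0.0295 0.003 0 0 26.5; 0.4 0.009 -0.0345 0.003 0 0 32; 0.4 0.013 -0.0385 0.003 0 0 37.5; 0.4 0.0175 -0.0425 0.003 0 0 43; 0.4 0.022 -0.046 0.003 0 0 48.5; 0.4 0.0265 -0.049 0.003 0 0 54; 0.4 0.032 -0.0515 0.003 0 0 59.5; 0.4 0.0375 -0.0535 0.003 0 0 65")

```text
time_s: 15.95
eef_pos: [0.5069, 0.0114, 0.1048]
eef_rot: [0.0, 0.905, -0.426, -0.0]
wrist_force: [-2.2, 0.4, -0.2]
opening: 0.301
grasp_force: 0.9
```

Run:
```python
from h import *
go(.482,-.048,.103,15)
o=ctrl.get_obs();w=o['eef_rot'];R=Ro.from_quat([w[1],w[2],w[3],w[0]])
for d in range(122,90,-3):
    a=np.radians(d); p=np.array([.5395+.06*np.cos(a),-.039+.06*np.sin(a),.103])
    print(d,(R.inv().apply(p-o['eef_pos'])*1000).round(1))
```

```text
shift mm [29.9 57.   1.8] turn -65.4 pos [0.5069 0.0114 0.1048] xang -50.4 q6 2.24 F [-2.2  0.4 -0.2] t 15.95 tilt [-0. -0. -1.]
122 [ 0.2 -0.9  1.8]
119 [ 0.7 -4.   1.8]
116 [ 1.3 -7.1  1.8]
113 [  2.2 -10.2   1.8]
110 [  3.1 -13.1   1.8]
107 [  4.3 -16.1   1.8]
104 [  5.6 -18.9   1.8]
101 [  7.  -21.7   1.8]
98 [  8.6 -24.4   1.8]
95 [ 10.3 -27.1   1.8]
92 [ 12.1 -29.6   1.8]
```

>>> servo_tool(series="0.4 0.0005 -0.004 0 0 0 3; 0.4 0.0015 -0.007 0 0 0 6; 0.4 0.002 -0.01 0 0 0 9; 0.4 0.003 -0.013 0 0 0 12; 0.4 0.0045 -0.016 0 0 0 15; 0.4 0.0055 -0.019 0 0 0 18; 0.4 0.0065 -0.0205 0 0 0 20; 0.4 0.007 -0.0215 0 0 0 20; 0.4 0.007 -0.0215 0 0 0 20")

```text
time_s: 16.7
eef_pos: [0.5282, 0.0197, 0.1047]
eef_rot: [-0.0, 0.819, -0.574, 0.0]
wrist_force: [-0.6, -0.1, 1.1]
opening: 0.304
grasp_force: 0.3
```

>>> servo_tool(series="0.4 0.0003 -0.001 0 0 0 0; 0.4 0.0005 -0.002 0 0 0 0; 0.4 0.0005 -0.002 0 0 0 0")

```text
time_s: 16.95
eef_pos: [0.5301, 0.0198, 0.1045]
eef_rot: [-0.0, 0.819, -0.574, 0.0]
wrist_force: [-1.6, 0.1, 1.3]
opening: 0.298
grasp_force: 0.5
```

Run:
```python
from h import *
go(.482,-.048,.103,15); c=snap('top');t=c['img'];s=snap('side')['img']
print(stand(c)[7])
save(np.hstack([cv2.resize(t[210:310,320:420],(400,400)),cv2.resize(s[200:300,190:290],(400,400))]),'lk.png')
```

```text
shift mm [47.3 68.3  1.5] turn -85.1 pos [0.5301 0.0198 0.1045] xang -70.1 q6 2.61 F [-1.6  0.1  1.3] t 16.95 tilt [ 0. -0. -1.]
((648.4171142578125, -44.53045654296875), (252.50588989257812, 219.05909729003906), 12.01669692993164)
```

View pics/lk.png

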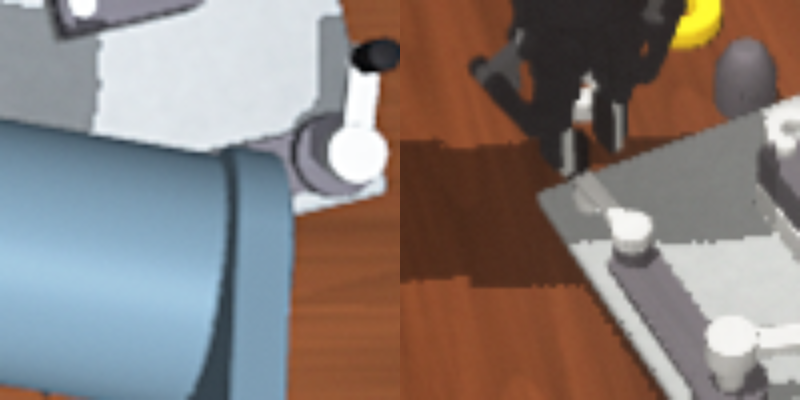

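Lever almost along the edge and force only about 1.6 N, so it isn't at the stop yet; nudging on.

>>> servo_tool(series="0.4 0 -0.001 0 0 0 0; 0.4 0.0003 -0.002 0 0 0 0; 0.4 0.0003 -0.002 0 0 0 0")

```text
time_s: 17.3
eef_pos: [0.5321, 0.0202, 0.1043]
eef_rot: [-0.0, 0.819, -0.574, 0.0]
wrist_force: [-1.1, -0.5, 0.2]
opening: 0.301
grasp_force: 0.4
```

>>> servo_tool(series="0.4 0 -0.001 0 0 0 0; 0.4 0.0003 -0.0015 0 0 0 0; 0.4 0.0003 -0.0015 0 0 0 0")

```text
time_s: 17.55
eef_pos: [0.5335, 0.0204, 0.1042]
eef_rot: [0.0, 0.819, -0.574, -0.0]
wrist_force: [-1.3, 1.0, 0.6]
opening: 0.298
grasp_force: 0.5
```

>>> servo_tool(series="0.4 0 -0.001 0 0 0 0; 0.4 0.0002 -0.0015 0 0 0 0; 0.4 0.0002 -0.0015 0 0 0 0")

```text
time_s: 17.8
eef_pos: [0.535, 0.0208, 0.1043]
eef_rot: [-0.0, 0.819, -0.574, 0.0]
wrist_force: [-1.7, -0.3, -0.5]
opening: 0.301
grasp_force: 0.5
```

>>> servo_tool(series="0.4 0 -0.001 0 0 0 0; 0.4 0.0002 -0.0015 0 0 0 0; 0.4 0.0002 -0.0015 0 0 0 0")

```text
time_s: 18.05
eef_pos: [0.536, 0.0211, 0.1041]
eef_rot: [0.0, 0.819, -0.574, -0.001]
wrist_force: [-4.0, -0.4, 2.0]
opening: 0.301
grasp_force: 1.7
```

Run:
```python
from h import *
go(.482,-.048,.103,15); c=snap('side');print(stand(c)[7])
save(cv2.resize(c['img'][200:300,190:290],(600,600),interpolation=cv2.INTER_CUBIC),'lk2.png')
```

```text
shift mm [46.6 74.3  1.2] turn -85.1 pos [0.536  0.0211 0.1041] xang -70.1 q6 2.61 F [-4.  -0.4  2. ] t 18.05 tilt [-0.001  0.    -1.   ]
((646.7188720703125, -46.63163757324219), (254.52500915527344, 223.48733520507812), 11.764140129089355)
```

View pics/lk2.png

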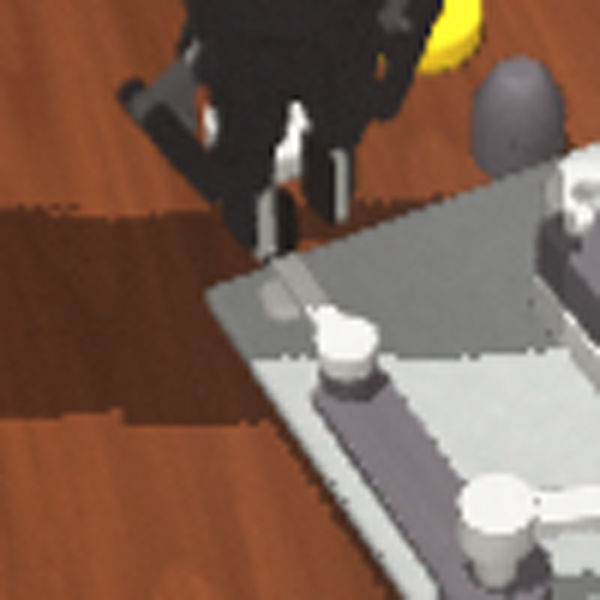

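Force stepped up to 4 N and the lever lies parallel to the edge: the stop. One more small push confirms.

>>> servo_tool(series="0.4 0 -0.0005 0 0 0 0; 0.4 0.0001 -0.001 0 0 0 0; 0.4 0.0001 -0.001 0 0 0 0")

```text
time_s: 18.35
eef_pos: [0.5362, 0.0212, 0.1041]
eef_rot: [0.001, 0.819, -0.574, -0.001]
wrist_force: [-6.4, -0.4, 4.0]
opening: 0.299
grasp_force: 3.5
```

>>> servo_tool(series="0.4 -0.0002 0.002 0 0 0 0; 0.4 -0.0005 0.005 0 0 0 0; 0.2 -0.0005 0.005 0 0 0 0; 0.2 -0.0005 0.005 -0.005 0 0 0; 0.2 -0.0005 0.005 -0.015 0 0 0; 0.2 -0.0005 0.005 -0.03 0 0 0; 0.2 -0.0005 0.005 -0.05 0 0 0; 0.2 -0.0005 0.005 -0.08 0 0 0; 0.2 -0.0005 0.015 -0.11 0 0 0; 0.2 -0.0005 0.035 -0.14 0 0 0; 0.2 0 0.06 -0.17 0 0 0; 0.2 0 0.08 -0.18 0 0 0")

```text
time_s: 19.35
eef_pos: [0.4632, -0.0066, 0.2901]
eef_rot: [-0.001, 0.819, -0.574, 0.004]
wrist_force: [0.5, -0.3, 0.2]
opening: 0.403
grasp_force: 0.0
```

>>> servo_tool(series="0.2 -0.02 0.02 0 0 0 -5; 0.2 -0.05 0.035 0 0 0 -10; 0.2 -0.08 0.04 0 0 0 -15; 0.2 -0.11 0.04 0 0 0 -20; 0.2 -0.14 0.04 0 0 0 -25; 0.2 -0.17 0.04 0 0 0 -25; 0.2 -0.2 0.04 0 0 0 -25; 0.2 -0.22 0.04 0 0 0 -25; 0.2 -0.22 0.04 0 0 0 -25; 0.2 -0.22 0.04 0 0 0 -25")

```text
time_s: 20.18
eef_pos: [0.3496, 0.1881, 0.2853]
eef_rot: [-0.0, 0.924, -0.382, 0.001]
wrist_force: [0.4, -0.5, 0.5]
opening: 0.399
grasp_force: 0.0
```

```bash
python3 m2.py; python3 m.py
python3 - <<'E'
from h import *
c=load('top');P,H,*_=stand(c); m=(H>.08)&(H<.1)&(c['img'].max(-1)<90)&(abs(P[...,0]-.53)<.06)&(abs(P[...,1]-.0)<.05);print('lock handle',m.sum(),P[m].mean(0))
E
cp pics/m2*.png pics/fin.png; ls pics
```

```text
top [ 1.40000e-01 -1.00000e-02  1.30000e-01  4.16400e+01  5.89775e+03] [4.00e-02 4.00e-02 1.00e-02 3.00e-02 1.52e+01]
side [-9.00000e-02  2.70000e-01  1.70000e-01  4.15100e+01  2.16625e+03] [3.000e-02 3.000e-02 1.000e-02 1.000e-02 1.262e+01]
top [[0.04, -0.04, -0.01], [0.03, -0.04, -0.0], [0.06, -0.08, -0.02]] 8559 ((648.6126098632812, -44.65748596191406), (254.96531677246094, 218.45742797851562), 12.340352058410645)
side [[0.17, 0.41, 0.59], [0.08, 0.35, 0.43], [0.11, 0.43, 0.54]] 3998 ((646.7113037109375, -46.42610168457031), (254.1591796875, 222.83641052246094), 11.989995002746582)
handle 68 [ 0.61120615 -0.15405805  0.12695557]
shift mm [260.1  72.3  84.3] turn -45.1 pos [0.3498 0.1873 0.2843] xang -45.1 q6 2.55 F [ 0.6 -0.   1.1] t 20.88 tilt [-0. -0. -1.]
lock handle 44 [0.5305733  0.02155679 0.09448348]
chk.png
chk2.png
crop1.png
fin.png
lk.png
lk2.png
m1298.png
m2088.png
m855.png
side0.png
top0.png
```

View pics/fin.png

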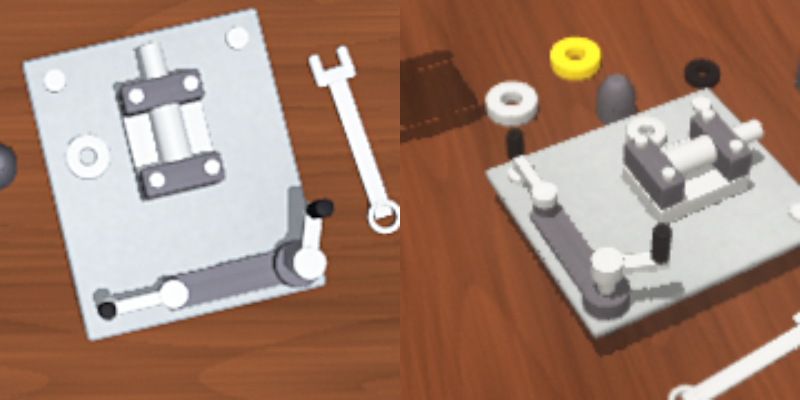

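The lock lever lies along the edge pointing to +y, with its handle at (108,308) in the left crop. The stand is level within about 0.15 mm, and the bearing, wrench and chuck are where they were.

```bash
python3 -c "
from bench import ctrl
print(ctrl.hand_in())"
```

```text
the job is handed in; nothing more can be done
None
```

The job is handed in: the stand measured level to about 0.15 mm on the cameras, the lock lever was then swung clockwise to its stop, and the stand and the parts around it looked undisturbed (the spray can was not in the final crops).

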